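# Swing the pot filler over the stock pot and set it to 3 litres

## Task

The steel stock pot on the stove is to be filled: swing the folded pot filler out so that its spout stands over the middle of that pot (not over the small red milk pan), and set the black litre collar on top of the spout to 3. The collar turns only while it is pressed down, and must have sprung up again and locked at the end. The stiff arm stays where you leave it; leave the pots, the mug and the jars on the stove standing where they are.

Things in the scene. Friction and masses are not known exactly. Their poses are not given: they have to be found in the camera images.
- filler_pivot (a point): Pot filler: a steel column 25 across, fixed to the counter just right of the stove, with a folded two-piece swivel arm. The point lies on the column's axis, the upright pivot of the lower arm, 196 above the counter; its x axis is where the lower arm points when joint lower_arm reads 0.
- lower_arm (a joint): Angle (rad) of the lower arm, a level steel tube 20 across at height 215, 200 long from column axis to elbow axis. Counter-clockwise from above is positive, range -0.3 to 2.6. Stiff: turns only when pushed with about 1.1 N m (5 to 6 N at the elbow), stays where it is left.
- upper_arm (a joint): How far the upper arm is unfolded (rad): 0 = folded back to 2.7 rad counter-clockwise of the lower arm's direction, growing clockwise from above as it unfolds, 2.7 = both in one straight line; range -0.15 to 2.7. A level steel tube 20 across at height 253, 160 long from elbow axis to spout axis. Stiff in the same way, about 0.8 N m.
- elbow_cap (a point): Round upright steel cap, 38 across, on the elbow axis, standing 276 to 315 above the counter above a hub whose top is at 274; it belongs to the lower arm, so the elbow can be taken here from above. The point lies on the axis at height 301.
- spout (a point): Mouth of the spout, on the underside of the upper arm's outer end, pointing straight down, at height 186. The litre collar sits above it on the same upright axis.
- collar_grip (a point): Litre collar on top of the upper arm's outer end: a black ribbed grip, 46 across, 284 to 331 above the counter, over a round skirt 86 across (top face at 284) with white numbers 0 to 5 and half-litre ticks. A red index mark, top at 286, stands 46 to 52 from the axis at the arm's outer end; the number beside it is set. The point: on the collar's upright axis, at 306 while up.
- collar_press (a joint): How far the collar is pushed down (m): 0 = up and locked, 0.008 = on its stop. Its spring pushes up with 4 N at the top, 10 N at the stop. It turns only while pressed down more than about 6.5 mm; let go, it springs up into the nearest half-litre notch, but can hang down if left midway between two.
- litre_collar (a joint): Turn of the litre collar (rad), positive clockwise from above: number n stands at the mark at n x 0.785 (3 = 2.356); notches every 0.393; range 0 to 3.93. Found between 0 and 1. Needs little torque while pressed; when up it is locked.
- pot_mouth (a point): Stock pot: plain steel pot, 210 across, 118 high, wall 4, two loop handles reaching 140 from its axis; stands on the front right burner grate (its top 41 above the counter). This point is the centre of its open mouth, at height 159.
- stock_pot: The same stock pot; origin at the centre of its underside, z up.
- milk_pan: Small red milk pan, 124 across, 62 high, with a wooden handle reaching 180 from its axis along its +y; on the rear right burner. Origin at the centre of its underside. Not to be filled.
- pepper_mill: Bystander: wooden pepper mill, 170 tall, 58 across, on the stove top between the left and right burners. Origin at the centre of its underside.
- salt_shaker: Bystander: glass salt shaker with a grey cap, 90 tall, 44 across, on the stove top between the left and right burners. Origin at the centre of its underside.
- spice_jar: Bystander: spice jar with a red cap, 105 tall, 44 across, on the stove top between the left and right burners. Origin at the centre of its underside.
- tea_mug: Bystander: striped tea mug, 88 tall, 90 across without its handle, on the stove top between the left and right burners. Origin at the centre of its underside.

How it is judged:
By the outcome, as a careful person would: the job done as asked, in the order asked, and still so for the second after the job is handed in, with the robot touching nothing.
It also fails if it takes over 67 s, if anything falls off the work surface, if the arm or the gripper's body presses on something with over 40 N, if the wrist force passes 120 N, or if a joint passes its speed limit or range.

## Robot

A 6-joint arm with a two-finger parallel gripper is mounted at the origin on a cart in front of the work surface, level with it; the furniture and walls round the work are solid. World frame = base frame: x ahead of the robot, y to its left, z up, the work surface at z = 0. Lengths are in m, angles in rad, forces in N, time in s.
With the tool pointing down it reaches from about 0.425 to 1.125 m from the base axis. Payload 14.9 kg.
Tool frame: the origin (TCP) lies on the centre line of the jaws, within the pads' length; the fingertips stand robot.tip_reach ahead of it and the grasp point (between the pads) lies 11 mm behind it (robot.tip_reach is the distance from the TCP to the fingertips, in m); z points along the fingers, y is the line along which they close (so a half turn about z gives the same grasp; the last joint's range is limited). The gripper opens to 91 mm and grips with 3 to 60 N. Pads are 32 mm wide; open, the fingers measure 118 mm over their backs; the gripper's body (76 mm by 178 mm) begins 60 mm behind the grasp point.
Start: joints at [-1.228, 0.379, 1.734, -0, 1.028, -0.033], TCP at [0.257, -0.651, 0.222] pointing down, gripper open.
Joint ranges: [-2.77, 2.77], [-0.74, 2.19], [0, 2.66], [-1.06, 4.2], [0.31, 2.87], [-3.08, 3.08]. Speed limits (rad/s): [1.89, 1.89, 2.39, 3.14, 3.14, 3.14].

## Interface

Orientations are given as a unit quaternion [w, x, y, z].
In Python, from bench import robot, capture, camera_model gives the robot as it stands.
- The arm moves only by the shell command python3 -m inch 'ROWS' [FORCE]. ROWS is JSON, a list of rows, each a list of 3 entries, a list of its own where there are three numbers: the turn, a rotation vector about the tool's x, y, z in rad, then the shift along the tool's x, y, z in m, then the opening in per cent of the stroke, from 0 (shut) to 100 (fully open). In form: [[[rx, ry, rz], [tx, ty, tz], fingers], ...]. A call has 1 to 5 rows; each row is the pose to reach, as a shift and turn from the pose commanded when the call began, along the tool's axes at that moment; what a row does not reach only later rows make up. A row lasts 1/12 s, in which the tool goes at most 41.7 mm and 7.16 degrees, less where a joint would pass 70% of its speed; a pose out of reach is approached as far as the arm can. A call with a gripper value outside its range is refused whole. The fingers move at their own pace and stop on an object; FORCE is the grip in N (left out, the last holds). Time passes only in rows, so rows that repeat a pose let the fingers close. It gives the time, the measured TCP pose, the force, the opening and the grip force at its end, in the units of the state.
- robot.get_state(): the state, without advancing time (a new reading comes with each control period).
- capture(name): name is "scene" or "top"; returns (picture, depth): 384x512x3 uint8, red, green, blue; 384x512 float32, m along the optical axis (not along the pixel's ray), 0 where there is no reading.
- camera_model(name): a dict with "camera_matrix" (3x3 intrinsics, pixels), "world_from_camera" (4x4, takes a point from camera to world coordinates). Camera axes: x right, y up, looking along -z (the intrinsics and any distortion apply to the point x, -y, -z); pixel columns grow to the right and rows downward; lengths in m; the calibration is good to about 2 mm. A picture is of the moment at which its call begins. camera_model takes no time and is no camera call.
- robot.close_job(): hands the job in; it is judged then, once.
The state is a dict: "time": time; "joint_pos": joint angles; "joint_vel": joint speeds; "joint_torque": joint torques, N m; "tool_pos": TCP position; "orientation": TCP orientation; "contact_force": force on the tool from outside, world axes, zero at the start; "ft_torque": the same for the moment, N m; "finger_gap": finger opening in m; "finger_force": force on a finger pad.
Only numpy, scipy, OpenCV 4.12 (cv2) and the standard library are available. Lean on these libraries where they do the work, as an engineer would, in place of code of your own. Each camera call takes 0.05 s, during which the arm holds its last target. There are 200 camera calls.

## Working session

There is one attempt and no reset: what is moved stays moved. The work goes in short steps, Python scripts to look and compute and a shell command to move; the robot and the scene stay as the last step left them, time stands still between calls to the robot, and variables do not carry over. Pictures are saved under pics/ and viewed, at most 10 in all, crops included, and the job is handed in when it is done.

```bash
mkdir -p pics; ls
cat > h.py <<'E'
import numpy as np, cv2
from bench import robot, capture, camera_model
def grab(n,f=None):
    p,d=capture(n)
    if f: cv2.imwrite('pics/'+f,p[:,:,::-1])
    return p,d
def pts(n,d):
    m=camera_model(n);K=np.array(m['camera_matrix']);T=np.array(m['world_from_camera'])
    h,w=d.shape;u,v=np.meshgrid(np.arange(w),np.arange(h))
    P=np.stack([(u-K[0,2])/K[0,0]*d,-(v-K[1,2])/K[1,1]*d,-d],-1)
    W=P@T[:3,:3].T+T[:3,3];W[d==0]=np.nan
    return W
def ray(n,uv,z):
    m=camera_model(n);K=np.array(m['camera_matrix']);T=np.array(m['world_from_camera'])
    r=T[:3,:3]@np.array([(uv[0]-K[0,2])/K[0,0],-(uv[1]-K[1,2])/K[1,1],-1])
    return T[:3,3]+r*(z-T[2,3])/r[2]
def fitc(xy):
    A=np.c_[xy,np.ones(len(xy))];s=np.linalg.lstsq(A,(xy**2).sum(1),rcond=None)[0]
    return s[:2]/2,np.sqrt(s[2]+(s[:2]**2).sum()/4)
E
python3 - <<'E'
from h import *
a,d=grab('scene','s0.png');b,e=grab('top','t0.png')
np.savez('c0.npz',a=a,d=d,b=b,e=e)
for n in('scene','top'):
    m=camera_model(n);print(n,np.round(m['camera_matrix'],1).tolist(),np.round(m['world_from_camera'],3).tolist(),[k for k in m])
s=robot.get_state();print(s,robot.tip_reach)
E
```

```text
pics
scene [[430.5, 0.0, 253.5], [0.0, 430.5, 187.4], [0.0, 0.0, 1.0]] [[0.98, -0.17, 0.1, 0.61], [0.198, 0.829, -0.524, -0.541], [0.006, 0.533, 0.846, 1.052], [0.0, 0.0, 0.0, 1.0]] ['camera_matrix', 'world_from_camera']
top [[374.4, 0.0, 263.7], [0.0, 374.4, 194.9], [0.0, 0.0, 1.0]] [[-0.002, 0.998, -0.06, 0.448], [-1.0, -0.004, -0.031, -0.048], [-0.031, 0.06, 0.998, 1.1], [0.0, 0.0, 0.0, 1.0]] ['camera_matrix', 'world_from_camera']
{'time': 0.1, 'joint_pos': array([-1.22829746e+00,  3.79361575e-01,  1.73471700e+00, -3.96099829e-06,
        1.02851759e+00, -3.32672882e-02]), 'joint_vel': array([-0.00151343, -0.00124143, -0.00234141,  0.0012656 ,  0.00028651,
        0.0007494 ]), 'joint_torque': array([ 4.33345136e-03, -7.65026808e+01, -4.35293269e+01,  6.53503463e-02,
        3.98256071e-02, -2.30174834e-05]), 'tool_pos': array([ 0.25678713, -0.65082239,  0.2213527 ]), 'orientation': array([-4.95508754e-04,  9.82401520e-01,  1.86780626e-01, -7.89462072e-05]), 'contact_force': array([ 0.3975786 , -0.90191149,  0.7530776 ]), 'ft_torque': array([ 0.05725012, -0.04546297,  0.02802159]), 'finger_force': 0.0, 'finger_gap': 0.09133813159180605} 0.008
```

View pics/s0.png

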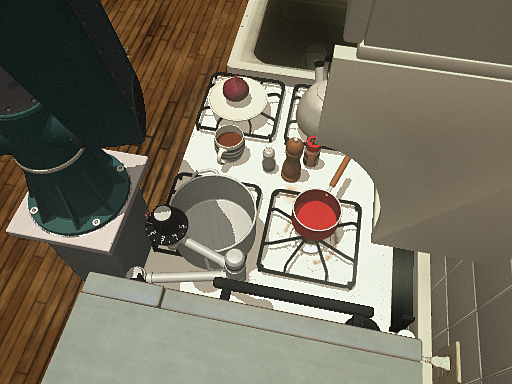

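View pics/t0.png

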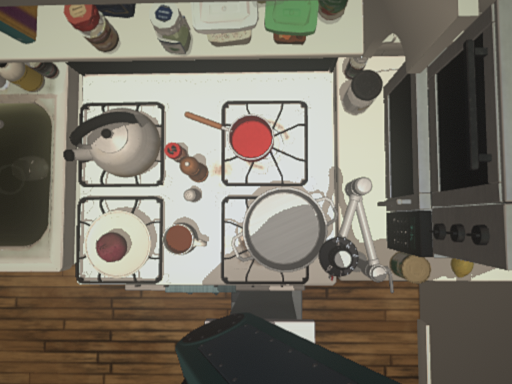

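The scene view shows the pot at about (212,215), collar (165,228), elbow cap (234,258) and column (140,272). The top view has the pot at (285,230), collar (341,258), elbow (358,188) and column (378,270), with an oven tower to the right of the column.

```bash
python3 - <<'E'
from h import *
z=np.load('c0.npz')
for n,d,ims in(('scene',z['d'],z['a']),('top',z['e'],z['b'])):
    W=pts(n,d)
    print(n)
    def blob(name,uv,r,lo,hi):
        u,v=uv;S=W[v-r:v+r,u-r:u+r].reshape(-1,3);S=S[(S[:,2]>lo)&(S[:,2]<hi)]
        if len(S)>5: print(name,len(S),'med',S.mean(0).round(4),'mid',((S.max(0)+S.min(0))/2).round(4),'span',np.ptp(S,0).round(3))
    sc=n=='scene'
    blob('cap',(234,258) if sc else (358,188),25,.307,.322)
    blob('grip',(165,228) if sc else (341,258),30,.325,.337)
    blob('skirt',(165,228) if sc else (341,258),35,.279,.290)
    blob('column',(140,272) if sc else (378,270),20,.2,.26)
    u,v=(212,215) if sc else (285,230)
    S=W[v-65:v+65,u-65:u+65].reshape(-1,3);S=S[(S[:,2]>.153)&(S[:,2]<.165)]
    # rim fit
    c,r=fitc(S[:,:2])
    for _ in range(5):
        k=abs(np.hypot(*(S[:,:2]-c).T)-.103)<.006+.01*(_<2)
        c,r=fitc(S[k][:,:2])
    print('rim',c,r,k.sum())
    big=cv2.resize(ims[(v0:=(228 if sc else 258)-40):v0+80,(u0:=(165 if sc else 341)-50):u0+100],None,fx=5.5,fy=5.5,interpolation=cv2.INTER_CUBIC)
    cv2.imwrite(f'pics/{n}_c.png',big[:,:,::-1])
    # obstacles tall
W=pts('top',z['e'])
for v in range(60,380,30): print(v,[f'{W[v,u,0]:.2f},{W[v,u,1]:.2f},{W[v,u,2]:.2f}' for u in (345,365,390,410,425,450,490)])
E
python3 -c "
import cv2,numpy as np
a=cv2.imread('pics/scene_c.png');b=cv2.imread('pics/top_c.png');h=min(a.shape[0],b.shape[0])
m=np.hstack([a[:h],b[:h]]);print(m.shape);cv2.imwrite('pics/cc.png',cv2.resize(m,(800,int(800*m.shape[0]/m.shape[1]))))"
```

```text
scene
cap 261 med [ 0.5171 -0.2376  0.3116] mid [ 0.5166 -0.2367  0.3119] span [0.035 0.035 0.01 ]
grip 361 med [ 0.3658 -0.1877  0.3295] mid [ 0.3649 -0.1867  0.3297] span [0.042 0.043 0.009]
skirt 734 med [ 0.3701 -0.1961  0.2829] mid [ 0.3614 -0.186   0.2843] span [0.092 0.084 0.01 ]
column 318 med [ 0.3374 -0.2784  0.2303] mid [ 0.3353 -0.2784  0.2279] span [0.066 0.03  0.03 ]
rim [ 0.42006044 -0.07382408] 0.1030061374098725 534
top
cap 213 med [ 0.5169 -0.232   0.3117] mid [ 0.5165 -0.2323  0.3117] span [0.034 0.033 0.008]
grip 359 med [ 0.3661 -0.1819  0.329 ] mid [ 0.3651 -0.181   0.3295] span [0.042 0.045 0.009]
skirt 766 med [ 0.367  -0.1788  0.2825] mid [ 0.3625 -0.1833  0.2843] span [0.092 0.084 0.01 ]
column 436 med [ 0.3352 -0.2738  0.2293] mid [ 0.3386 -0.2787  0.2219] span [0.07  0.041 0.042]
rim [ 0.42117507 -0.06940705] 0.10291764716367999 611
60 ['0.92,-0.26,-0.00', '0.86,-0.28,0.13', '0.92,-0.39,0.00', '0.63,-0.20,0.67', '0.62,-0.21,0.69', '0.75,-0.39,0.38', '0.69,-0.38,0.52']
90 ['0.83,-0.26,0.00', '0.77,-0.28,0.15', '0.80,-0.36,0.08', '0.75,-0.37,0.22', '0.73,-0.
[... 639 characters left out ...]
25,0.22', '0.39,-0.36,0.05', '0.40,-0.36,0.21', '0.40,-0.37,0.27', '0.40,-0.38,0.37', '0.41,-0.38,0.50']
270 ['0.34,-0.20,0.28', '0.32,-0.26,0.19', '0.30,-0.38,-0.00', '0.31,-0.40,0.11', '0.31,-0.43,0.11', '0.30,-0.55,-0.00', '0.30,-0.66,-0.00']
300 ['0.02,-0.41,-0.91', '0.02,-0.52,-0.91', '0.02,-0.65,-0.91', '0.02,-0.75,-0.91', '0.04,-0.79,-0.83', '0.09,-0.80,-0.56', '0.16,-0.80,-0.26']
330 ['-0.14,-0.41,-0.92', '-0.14,-0.51,-0.92', '-0.14,-0.64,-0.92', '-0.14,-0.74,-0.91', 'nan,nan,nan', '-0.03,-0.79,-0.56', '0.05,-0.80,-0.26']
360 ['0.29,-0.12,0.68', '-0.30,-0.51,-0.92', '-0.29,-0.64,-0.91', '-0.29,-0.74,-0.91', '-0.25,-0.78,-0.81', '-0.16,-0.80,-0.57', '-0.05,-0.80,-0.27']
(440, 1100, 3)
```

View pics/cc.png

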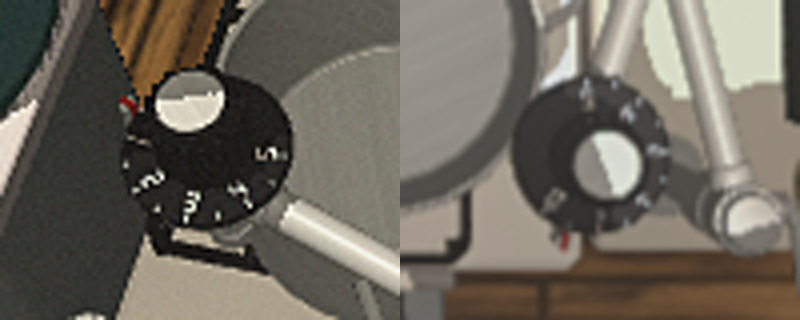

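Run:
```python
from h import *
z=np.load('c0.npz')
W=pts('scene',z['d']).reshape(-1,3);V=pts('top',z['e']).reshape(-1,3)
A=np.r_[W,V]
t=A[(A[:,1]<-.33)&(A[:,2]>.2)&(A[:,0]>.2)]
for lo,hi in((.2,.35),(.35,.5),(.5,.65),(.65,1.2)):
    s=t[(t[:,2]>lo)&(t[:,2]<hi)]
    if len(s):print('tower',lo,hi,len(s),'xmin',np.percentile(s[:,0],[0,1,5]).round(3),'ymax',np.percentile(s[:,1],[95,99,100]).round(3))
t=A[(A[:,1]>-.33)&(A[:,2]>.42)&(A[:,0]>.4)]
print('hood',t.min(0),t.max(0),np.percentile(t[:,0],[1,5]),t[np.argmin(t[:,0])])
E_=np.array([.517,-.2345]);G=np.array([.3655,-.1843])
for zz in(.215,.225,.23):
    p=ray('top',(379.7,273.5),zz)[:2];q=ray('scene',(139,272),zz)[:2];print(zz,p,q,np.linalg.norm(p-E_),np.linalg.norm(q-E_))
# lower arm direction: points on the tube
s=A[(A[:,2]>.217)&(A[:,2]<.229)&(A[:,0]>.36)&(A[:,0]<.48)&(A[:,1]<-.225)&(A[:,1]>-.30)]
c=np.polyfit(s[:,0],s[:,1],1);print('lower line',c,len(s),np.degrees(np.arctan(c[0])))
# rectified dial
ims=[]
for n,im in(('scene',z['a']),('top',z['b'])):
    m=camera_model(n);K=np.array(m['camera_matrix']);T=np.linalg.inv(m['world_from_camera'])
    off={'scene':[.3645,-.1870],'top':[.3645,-.1815]}[n]
    src=np.float32([[0,0],[399,0],[399,399],[0,399]])
    L=.06;w=[[L,L],[L,-L],[-L,-L],[-L,L]]  # up = +x, right=-y
    px=[]
    for a,b in w:
        c=T@np.array([off[0]+a,off[1]+b,.285,1]);px.append([K[0,2]+K[0,0]*c[0]/-c[2],K[1,2]-K[1,1]*c[1]/-c[2]])
    H=cv2.getPerspectiveTransform(np.float32(px),src)
    ims.append(cv2.warpPerspective(im,H,(400,400),flags=cv2.INTER_CUBIC))
cv2.imwrite('pics/dial.png',np.hstack(ims)[:,:,::-1])
```

```text
tower 0.2 0.35 8285 xmin [0.362 0.367 0.388] ymax [-0.34  -0.332 -0.33 ]
tower 0.35 0.5 9093 xmin [0.372 0.376 0.39 ] ymax [-0.351 -0.334 -0.33 ]
tower 0.5 0.65 39255 xmin [0.371 0.375 0.389] ymax [-0.358 -0.35  -0.348]
hood [ 0.61944395 -0.32999862  0.42002883] [0.93730688 0.46116653 0.85957916] [0.62092285 0.62854631] [ 0.61944395 -0.2167019   0.78665211]
0.215 [ 0.31859758 -0.28866564] [ 0.32174426 -0.26974859] 0.20566340890606907 0.19841186620673132
0.225 [ 0.32006445 -0.28594322] [ 0.3251859 -0.2729851] 0.20354364910522785 0.19563678878171722
0.23 [ 0.32079788 -0.28458201] [ 0.32690672 -0.27460336] 0.2024931584148963 0.19427746980954386
lower line [ 0.24551791 -0.36183851] 960 13.794290854230745
```

View pics/dial.png

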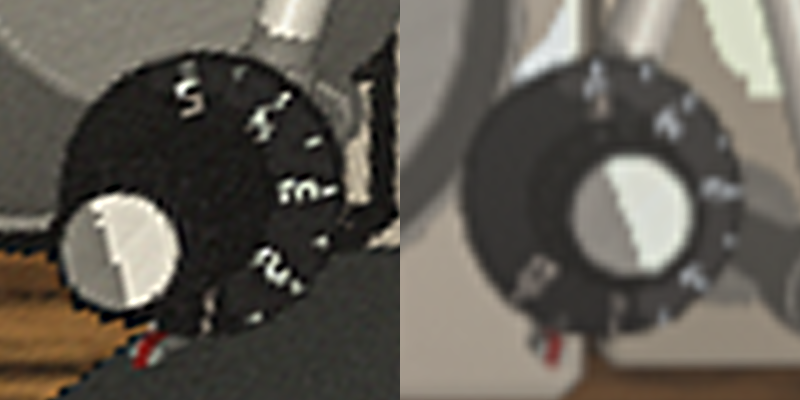

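The set number is 0.5: in the rectified view the mark at (150,350) lies between 0 and 1. The geometry is consistent, with a 0.159 upper link and the lower arm at 13.8°. The target is lower arm 22.5° and upper arm direction 122.9°. I'll grasp the upper tube and carry both joints to that pose.

```bash
cat >> h.py <<'E'
from scipy.spatial.transform import Rotation as R
def st():
    s=robot.get_state();q=s['orientation'];r=R.from_quat([q[1],q[2],q[3],q[0]])
    x=r.as_matrix()[:,0];return s,r,np.degrees(np.arctan2(x[1],x[0]))
def to(p,yaw,ref=None):
    """print tool-frame shift and z turn to reach world TCP p, yaw deg (tool down)"""
    s,r,y=st();p0=s['tool_pos'];a=np.radians(yaw)
    t=R.from_matrix(np.array([[np.cos(a),np.sin(a),0],[np.sin(a),-np.cos(a),0],[0,0,-1]]))
    print('t',round(s['time'],2),'now',p0.round(4),'yaw',y.round(1),'j',s['joint_pos'].round(2),'F',s['contact_force'].round(1),'gap',round(s['finger_gap'],4))
    print('-> turn',(r.inv()*t).as_rotvec().round(3),'shift',r.inv().apply(np.array(p)-p0).round(4))
E
python3 -m inch '[[[0,0,0.6],[0,-0.12,-0.16],100],[[0,0,0.6],[0,-0.12,-0.16],100],[[0,0,0.6],[0,-0.12,-0.16],100],[[0,0,0.6],[0,-0.12,-0.16],100],[[0,0,0.6],[0,-0.12,-0.16],100]]'
python3 -c "
from h import *
to([.162,-.405,.40],-70)
"
```

```text
time: 0.52
tool_pos: [0.2123, -0.5381, 0.384]
orientation: [0.0, 0.993, -0.115, 0.0]
contact_force: [-0.6, -0.1, 1.5]
finger_gap: 0.0912
finger_force: 0.0
t 0.52 now [ 0.2123 -0.5381  0.384 ] yaw -13.2 j [-1.24  0.03  1.85 -0.    1.26  0.57] F [-0.6 -0.1  1.5] gap 0.0912
-> turn [ 0.    -0.001  0.991] shift [-0.0794 -0.1181 -0.0161]
```

```bash
python3 -m inch '[[[0,0,0.6],[-0.076,-0.114,-0.016],100],[[0,0,0.6],[-0.076,-0.114,-0.016],100],[[0,0,0.6],[-0.076,-0.114,-0.016],100],[[0,0,0.6],[-0.076,-0.114,-0.016],100],[[0,0,0.6],[-0.076,-0.114,-0.016],100]]' >/dev/null
python3 -m inch '[[[0,0,0.4],[0,0,0],100],[[0,0,0.4],[0,0,0],100],[[0,0,0.4],[0,0,0],100],[[0,0,0.4],[0,0,0],100]]'
python3 -c "
from h import *
to([.245,-.358,.40],-56)
"
```

```text
time: 1.27
tool_pos: [0.164, -0.4113, 0.3978]
orientation: [-0.0, 0.817, -0.577, -0.0]
contact_force: [-0.3, 0.1, 0.7]
finger_gap: 0.0913
finger_force: 0.0
t 1.27 now [ 0.164  -0.4113  0.3978] yaw -70.5 j [-1.24 -0.24  2.07  0.    1.31  1.56] F [-0.3  0.1  0.7] gap 0.0913
-> turn [-0.     0.    -0.253] shift [-0.0232 -0.0941 -0.0022]
```

```bash
python3 -m inch '[[[0,0,-0.09],[-0.009,-0.034,0],100],[[0,0,-0.18],[-0.018,-0.068,0],100],[[0,0,-0.27],[-0.027,-0.102,0],100],[[0,0,-0.358],[-0.035,-0.1355,0],100],[[0,0,-0.358],[-0.035,-0.1355,0],100]]'
python3 -m inch '[[[0,0,-0.09],[-0.0065,-0.037,0],100],[[0,0,-0.18],[-0.013,-0.074,0],100],[[0,0,-0.27],[-0.02,-0.111,0],100],[[0,0,-0.349],[-0.026,-0.1486,0],100],[[0,0,-0.349],[-0.026,-0.1486,0],100]]'
python3 -c "
from h import *
to([.4362,-.2081,.36],-18.2)
"
```

```text
time: 1.68
tool_pos: [0.2828, -0.3299, 0.3978]
orientation: [-0.0, 0.91, -0.414, 0.0]
contact_force: [-1.4, 0.5, -0.4]
finger_gap: 0.0913
finger_force: 0.0
time: 2.1
tool_pos: [0.3786, -0.2127, 0.3979]
orientation: [-0.001, 0.968, -0.25, 0.0]
contact_force: [-0.7, -0.9, 0.3]
finger_gap: 0.0912
finger_force: 0.0
t 2.1 now [ 0.3786 -0.2127  0.3979] yaw -28.9 j [-0.57 -0.26  2.08  0.    1.32  1.51] F [-0.7 -0.9  0.3] gap 0.0912
-> turn [-0.001 -0.    -0.187] shift [ 0.0482 -0.0318  0.0379]
```

```bash
python3 -m inch '[[[0,0,-0.1],[0.024,-0.016,0.02],100],[[0,0,-0.187],[0.048,-0.032,0.038],100],[[0,0,-0.187],[0.048,-0.032,0.038],100],[[0,0,-0.187],[0.048,-0.032,0.038],100]]' >/dev/null
python3 -m inch '[[[0,0,0],[0,0,0.03],100],[[0,0,0],[0,0,0.06],100],[[0,0,0],[0,0,0.085],100],[[0,0,0],[0,0,0.108],100],[[0,0,0],[0,0,0.108],100]]'
python3 -c "
from h import *
to([.4362,-.2081,.251],-18.2)
grab('scene','s1.png')
"
```

```text
time: 2.85
tool_pos: [0.431, -0.212, 0.2489]
orientation: [-0.001, 0.986, -0.165, -0.002]
contact_force: [-2.2, 0.3, -0.6]
finger_gap: 0.0914
finger_force: 0.0
t 2.85 now [ 0.431  -0.212   0.2489] yaw -19.0 j [-0.51 -0.01  2.15 -0.    1.01  1.4 ] F [-2.2  0.3 -0.6] gap 0.0914
-> turn [-0.001  0.005 -0.014] shift [ 0.0036 -0.0053 -0.0021]
```

View pics/s1.png

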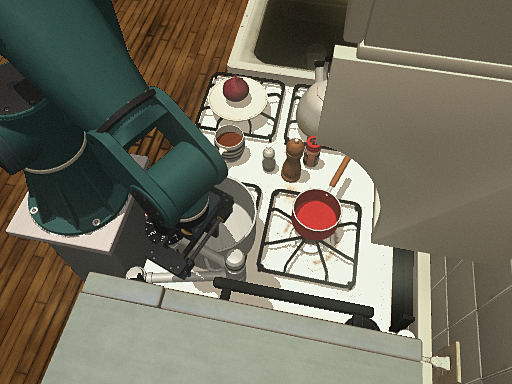

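The gripper straddles the upper tube, with the elbow cap clear at (235,258). I'll close on the tube.

```bash
python3 -m inch '[[[0,0,-0.014],[0.0035,-0.005,-0.002],60],[[0,0,-0.014],[0.0035,-0.005,-0.002],30],[[0,0,-0.014],[0.0035,-0.005,-0.002],0],[[0,0,-0.014],[0.0035,-0.005,-0.002],0],[[0,0,-0.014],[0.0035,-0.005,-0.002],0]]' 30
python3 -m inch '[[[0,0,0],[0,0,0],0],[[0,0,0],[0,0,0],0],[[0,0,0],[0,0,0],0],[[0,0,0],[0,0,0],0],[[0,0,0],[0,0,0],0]]'
python3 -c "
from h import *
to([.4455,-.1682,.251],-37.6)
to([.4614,-.1345,.251],-57.1)
print(st()[0]['ft_torque'])
"
```

```text
time: 3.32
tool_pos: [0.4388, -0.2089, 0.2547]
orientation: [0.0, 0.988, -0.157, 0.001]
contact_force: [-0.6, 0.4, 0.2]
finger_gap: 0.0604
finger_force: 0.0
time: 3.73
tool_pos: [0.4385, -0.2088, 0.2539]
orientation: [-0.0, 0.988, -0.157, -0.0]
contact_force: [-0.4, 0.7, -0.5]
finger_gap: 0.0272
finger_force: 0.0
t 3.73 now [ 0.4385 -0.2088  0.2539] yaw -18.1 j [-0.49 -0.01  2.14 -0.    1.01  1.39] F [-0.4  0.7 -0.5] gap 0.0272
-> turn [0.   0.   0.34] shift [-0.006  -0.0408  0.0029]
t 3.73 now [ 0.4385 -0.2088  0.2539] yaw -18.1 j [-0.49 -0.01  2.14 -0.    1.01  1.39] F [-0.4  0.7 -0.5] gap 0.0272
-> turn [0.   0.   0.68] shift [-0.0013 -0.0777  0.0029]
[0.06371667 0.02288588 0.0360336 ]
```

```bash
python3 -m inch '[[[0,0,0],[0,0,0.003],0],[[0,0,0],[0,0,0.003],0],[[0,0,0],[0,0,0.003],0],[[0,0,0],[0,0,0.003],0],[[0,0,0],[0,0,0.003],0]]'
python3 -c "
from h import *
to([.4614,-.1345,.251],-57.1)
"
```

```text
time: 4.15
tool_pos: [0.4386, -0.2089, 0.2509]
orientation: [0.0, 0.988, -0.157, 0.0]
contact_force: [1.7, -2.5, -1.5]
finger_gap: 0.0193
finger_force: 30.0
t 4.15 now [ 0.4386 -0.2089  0.2509] yaw -18.1 j [-0.49 -0.01  2.14 -0.    1.01  1.39] F [ 1.7 -2.5 -1.5] gap 0.0193
-> turn [ 0.   -0.    0.68] shift [-0.0015 -0.0778 -0.0001]
```

```bash
python3 -m inch '[[[0,0,0.068],[-0.0014,-0.0083,0],0],[[0,0,0.136],[-0.0025,-0.0165,0],0],[[0,0,0.204],[-0.0032,-0.0245,0],0],[[0,0,0.272],[-0.0037,-0.0324,0],0],[[0,0,0.34],[-0.0038,-0.0401,0],0]]' 45
python3 -m inch '[[[0,0,0.068],[-0.0022,-0.0073,0],0],[[0,0,0.136],[-0.0042,-0.0145,0],0],[[0,0,0.204],[-0.0058,-0.0216,0],0],[[0,0,0.272],[-0.007,-0.0286,0],0],[[0,0,0.34],[-0.008,-0.0355,0],0]]'
python3 -m inch '[[[0,0,0],[0,0,0],0],[[0,0,0],[0,0,0],0],[[0,0,0],[0,0,0],0]]'
python3 -c "
from h import *
to([.4627,-.1366,.251],-57.1)
print(st()[0]['ft_torque'])
a,d=grab('scene','s2.png');b,e=grab('top');np.savez('c2.npz',a=a,d=d,b=b,e=e)
cv2.imwrite('pics/st2.png',np.hstack([a[100:340,60:330],b[130:370,150:420]])[:,:,::-1])
"
```

```text
time: 4.57
tool_pos: [0.4472, -0.1702, 0.2509]
orientation: [0.001, 0.946, -0.323, 0.0]
contact_force: [-1.5, -13.9, -2.5]
finger_gap: 0.0189
finger_force: 45.0
time: 4.98
tool_pos: [0.4623, -0.1373, 0.2508]
orientation: [0.001, 0.878, -0.479, 0.0]
contact_force: [-3.4, -15.9, -0.9]
finger_gap: 0.0192
finger_force: 45.0
time: 5.23
tool_pos: [0.4628, -0.1366, 0.2509]
orientation: [-0.0, 0.878, -0.478, 0.0]
contact_force: [3.0, -2.3, -1.8]
finger_gap: 0.0195
finger_force: 45.0
t 5.23 now [ 0.4628 -0.1366  0.2509] yaw -57.1 j [-0.34 -0.01  2.15  0.    1.01  2.23] F [ 3.  -2.3 -1.8] gap 0.0195
-> turn [-0. -0.  0.] shift [-0.      0.0001 -0.0001]
[-0.37978673 -0.51979995 -0.40757304]
```

View pics/st2.png

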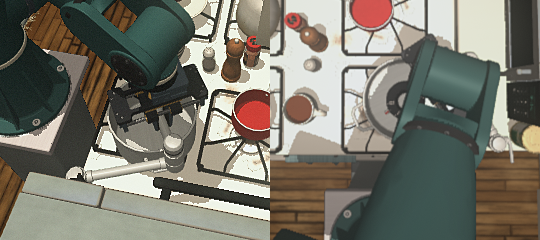

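```bash
python3 -m inch '[[[0,0,0],[0,0,0],100],[[0,0,0],[0,0,0],100],[[0,0,0],[0,0,0],100],[[0,0,0],[0,0,0],100],[[0,0,0],[0,0,0],100]]' >/dev/null
python3 -m inch '[[[0,0,0],[0,0,0],100],[[0,0,0],[0,0,0],100],[[0,0,0],[0,0,-0.03],100],[[0,0,0],[0,0,-0.06],100],[[0,0,0],[0,0,-0.1],100]]'
python3 -m inch '[[[0,0,0],[0,0,-0.04],100],[[0,0,0],[0,0,-0.05],100],[[0,0,-0.1],[-0.016,-0.024,-0.05],100],[[0,0,-0.2],[-0.032,-0.05,-0.05],100],[[0,0,-0.3],[-0.05,-0.075,-0.05],100]]'
python3 -c "
from h import *
to([.42,.12,.40],0)
"
```

```text
time: 6.17
tool_pos: [0.4616, -0.1361, 0.3504]
orientation: [0.0, 0.878, -0.478, -0.002]
contact_force: [1.7, -0.1, -0.7]
finger_gap: 0.0828
finger_force: 0.0
time: 6.58
tool_pos: [0.4989, -0.053, 0.4011]
orientation: [-0.0, 0.941, -0.339, 0.0]
contact_force: [-0.1, 0.4, 0.4]
finger_gap: 0.0913
finger_force: 0.0
t 6.58 now [ 0.4989 -0.053   0.4011] yaw -39.7 j [-0.15 -0.13  1.97 -0.    1.3   2.11] F [-0.1  0.4  0.4] gap 0.0913
-> turn [-0.    -0.001 -0.693] shift [-0.1712 -0.0828  0.001 ]
```

```bash
python3 -m inch '[[[0,0,-0.12],[-0.034,-0.0166,0],100],[[0,0,-0.24],[-0.068,-0.033,0],100],[[0,0,-0.36],[-0.102,-0.05,0],100],[[0,0,-0.48],[-0.137,-0.066,0],100],[[0,0,-0.6],[-0.171,-0.083,0],100]]' >/dev/null
python3 -m inch '[[[0,0,-0.12],[-0.02,-0.035,0],100],[[0,0,-0.24],[-0.04,-0.07,0],100],[[0,0,-0.36],[-0.06,-0.105,0],100],[[0,0,-0.48],[-0.08,-0.14,0],100],[[0,0,-0.6],[-0.09,-0.17,0],100]]'
python3 - <<'E'
from h import *
a,d=grab('scene');b,e=grab('top');np.savez('c3.npz',a=a,d=d,b=b,e=e)
cv2.imwrite('pics/st3.png',np.hstack([a[100:340,60:330],b[130:370,150:420]])[:,:,::-1])
for n,d in(('scene',d),('top',e)):
    W=pts(n,d).reshape(-1,3)
    def sel(c,r,lo,hi):
        S=W[(np.hypot(W[:,0]-c[0],W[:,1]-c[1])<r)&(W[:,2]>lo)&(W[:,2]<hi)];return S
    c=np.array([.42,-.07])
    S=sel(c,.06,.323,.340)
    for _ in range(3):
        c=S.mean(0)[:2];S=sel(c,.03,.323,.340)
    print(n,'grip',len(S),((S.max(0)+S.min(0))/2).round(4),np.ptp(S,0).round(3),S.mean(0).round(4))
    S=sel(c,.055,.279,.290);print('skirt',((S.max(0)+S.min(0))/2).round(4),np.ptp(S,0).round(3))
    S=sel([.508,-.206],.05,.306,.323);print('cap',len(S),S.mean(0).round(4))
    S=sel([.42,-.07],.125,.153,.165);c,r=fitc(S[:,:2])
    for i in range(6):
        k=abs(np.hypot(*(S[:,:2]-c).T)-.103)<(.015 if i<3 else .006)
        c,r=fitc(S[k][:,:2])
    print('rim',c,r,k.sum())
to([.4206,-.0716,.40],60)
E
```

```text
time: 7.42
tool_pos: [0.3452, 0.2994, 0.4009]
orientation: [-0.0, 0.968, 0.253, 0.0]
contact_force: [2.0, -0.0, 0.8]
finger_gap: 0.0912
finger_force: 0.0
scene grip 329 [ 0.4207 -0.0736  0.3286] [0.047 0.044 0.011] [ 0.4225 -0.0747  0.3287]
skirt [ 0.4211 -0.0736  0.2843] [0.085 0.082 0.01 ]
cap 253 [ 0.5076 -0.209   0.3116]
rim [ 0.42004784 -0.07382763] 0.10294757944437882 564
top grip 375 [ 0.4208 -0.0684  0.3283] [0.045 0.047 0.011] [ 0.4223 -0.0685  0.3291]
skirt [ 0.4226 -0.0674  0.2831] [0.085 0.085 0.008]
cap 228 [ 0.5076 -0.2026  0.3113]
rim [ 0.42114972 -0.06945951] 0.10295948510001018 615
t 7.52 now [0.3459 0.3005 0.4006] yaw 29.4 j [ 0.66 -0.21  2.04  0.    1.31  1.72] F [-0.3 -0.5  0.1] gap 0.0914
-> turn [-0.001  0.    -0.534] shift [-0.1174  0.3609  0.0005]
```

View pics/st3.png

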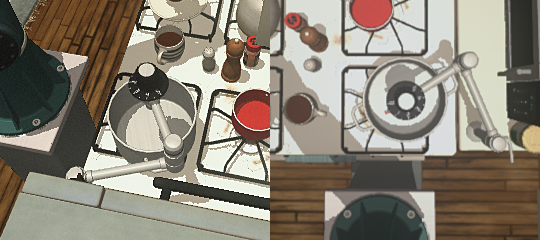

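Spout and rim centres agree within about 2 mm in each camera: scene (.4207,-.0736) against (.4200,-.0738), top (.4208,-.0684) against (.4211,-.0695). The bystanders are untouched. Next is the collar.

```bash
python3 -m inch '[[[0,0,-0.09],[-0.01,0.036,0],100],[[0,0,-0.18],[-0.02,0.072,0],100],[[0,0,-0.27],[-0.03,0.108,0],100],[[0,0,-0.36],[-0.04,0.144,0],100],[[0,0,-0.45],[-0.05,0.18,0],100]]' >/dev/null
python3 -c "
from h import *
to([.4213,-.0713,.40],55)
"
```

```text
t 7.93 now [0.3902 0.1135 0.4008] yaw 54.8 j [ 0.23 -0.32  2.12 -0.    1.34  0.84] F [0.6 0.8 1. ] gap 0.0909
-> turn [ 0.    -0.    -0.003] shift [-0.1332  0.1319  0.0008]
```

```bash
python3 -m inch '[[[0,0,0],[-0.029,0.029,0],100],[[0,0,0],[-0.058,0.058,0],100],[[0,0,0],[-0.087,0.087,0],100],[[0,0,0],[-0.116,0.115,0],100],[[0,0,0],[-0.133,0.132,0],100]]' >/dev/null
python3 -m inch '[[[0,0,0],[0,0,0],100],[[0,0,0],[0,0,0],100],[[0,0,0],[0,0,0],100]]'
python3 -c "
from h import *
to([.4213,-.0713,.296],55)
"
```

```text
time: 8.6
tool_pos: [0.4208, -0.0692, 0.4007]
orientation: [-0.0, 0.889, 0.458, -0.0]
contact_force: [1.0, 0.5, 0.3]
finger_gap: 0.0913
finger_force: 0.0
t 8.6 now [ 0.4208 -0.0692  0.4007] yaw 54.6 j [-0.22 -0.28  2.09  0.    1.33  0.4 ] F [1.  0.5 0.3] gap 0.0913
-> turn [-0.     0.    -0.008] shift [-0.0014  0.0017  0.1047]
```

```bash
python3 -m inch '[[[0,0,-0.008],[-0.0014,0.0017,0.03],100],[[0,0,-0.008],[-0.0014,0.0017,0.06],100],[[0,0,-0.008],[-0.0014,0.0017,0.085],100],[[0,0,-0.008],[-0.0014,0.0017,0.1],100],[[0,0,-0.008],[-0.0014,0.0017,0.1047],100]]' >/dev/null
python3 -m inch '[[[0,0,0],[0,0,0],90],[[0,0,0],[0,0,0],75],[[0,0,0],[0,0,0],65],[[0,0,0],[0,0,0],60]]'
python3 -c "
from h import *
to([.4213,-.0713,.296],55)
"
```

```text
time: 9.35
tool_pos: [0.4222, -0.0713, 0.2974]
orientation: [0.001, 0.887, 0.463, 0.001]
contact_force: [0.0, 0.1, -0.6]
finger_gap: 0.0674
finger_force: 0.0
t 9.35 now [ 0.4222 -0.0713  0.2974] yaw 55.1 j [-0.22 -0.18  2.2   0.    1.11  0.39] F [ 0.   0.1 -0.6] gap 0.0674
-> turn [ 0.002 -0.001  0.002] shift [-0.0005 -0.0007  0.0014]
```

```bash
python3 -m inch '[[[0,0,0],[0,0,0.001],30],[[0,0,0],[0,0,0.001],30],[[0,0,0],[0,0,0.001],30],[[0,0,0],[0,0,0.001],30],[[0,0,0],[0,0,0.001],30]]' 40
python3 -m inch '[[[0,0,0],[0,0,0],30],[[0,0,0],[0,0,0],30],[[0,0,0],[0,0,0],30],[[0,0,0],[0,0,0],30]]'
python3 -m inch '[[[0,0,0],[0,0,0.003],30],[[0,0,0],[0,0,0.006],30],[[0,0,0],[0,0,0.009],30],[[0,0,0],[0,0,0.009],30],[[0,0,0],[0,0,0.009],30]]'
python3 -c "
from h import *
to([.4213,-.0713,.288],55)
"
```

```text
time: 9.77
tool_pos: [0.4215, -0.0712, 0.2953]
orientation: [-0.0, 0.887, 0.462, -0.0]
contact_force: [-2.4, 2.6, 3.0]
finger_gap: 0.0452
finger_force: 40.0
time: 10.1
tool_pos: [0.4215, -0.0712, 0.2952]
orientation: [-0.0, 0.887, 0.463, -0.0]
contact_force: [-2.9, 3.8, 3.0]
finger_gap: 0.0455
finger_force: 40.0
time: 10.52
tool_pos: [0.4229, -0.0717, 0.2876]
orientation: [0.001, 0.887, 0.463, 0.001]
contact_force: [-3.1, 1.8, 18.1]
finger_gap: 0.0452
finger_force: 45.6
t 10.52 now [ 0.4229 -0.0717  0.2876] yaw 55.1 j [-0.22 -0.17  2.21 -0.    1.09  0.39] F [-3.1  1.8 18.1] gap 0.0452
-> turn [ 0.003 -0.001  0.002] shift [-0.0005 -0.0015 -0.0004]
```

```bash
python3 -m inch '[[[0,0,0.1],[0,0,0],30],[[0,0,0.2],[0,0,0],30],[[0,0,0.3],[0,0,0],30],[[0,0,0.4],[0,0,0],30],[[0,0,0.491],[0,0,0],30]]'
python3 -m inch '[[[0,0,0.1],[0,0,0],30],[[0,0,0.2],[0,0,0],30],[[0,0,0.3],[0,0,0],30],[[0,0,0.4],[0,0,0],30],[[0,0,0.491],[0,0,0],30]]'
python3 -c "
from h import *
to([.4213,-.0713,.288],55-112.5)
print(st()[0]['ft_torque'])
"
```

```text
time: 10.93
tool_pos: [0.4228, -0.0716, 0.2875]
orientation: [0.001, 0.973, 0.231, 0.001]
contact_force: [-4.1, 3.6, 16.8]
finger_gap: 0.0453
finger_force: 44.6
time: 11.35
tool_pos: [0.423, -0.0715, 0.2877]
orientation: [0.0, 1.0, -0.013, 0.002]
contact_force: [-1.0, 4.9, 15.8]
finger_gap: 0.0453
finger_force: 45.4
t 11.35 now [ 0.423  -0.0715  0.2877] yaw -1.4 j [-0.22 -0.17  2.21  0.    1.09  1.37] F [-1.   4.9 15.8] gap 0.0453
-> turn [-0.001 -0.003  0.978] shift [-0.0017 -0.0002 -0.0003]
[1.2596645  0.36369296 0.18352565]
```

Torque about the axis is low and the collar is still pressed, so it is turning. I'll continue to the end angle, then let it rise while still gripped.

```bash
python3 -m inch '[[[0,0,0.1],[0,0,0],30],[[0,0,0.2],[0,0,0],30],[[0,0,0.3],[0,0,0],30],[[0,0,0.4],[0,0,0],30],[[0,0,0.491],[0,0,0],30]]' >/dev/null
python3 -m inch '[[[0,0,0.1],[0,0,0],30],[[0,0,0.2],[0,0,0],30],[[0,0,0.3],[0,0,0],30],[[0,0,0.4],[0,0,0],30],[[0,0,0.488],[0,0,0],30]]'
python3 -m inch '[[[0,0,0],[0,0,0],30],[[0,0,0],[0,0,-0.003],30],[[0,0,0],[0,0,-0.006],30],[[0,0,0],[0,0,-0.009],30],[[0,0,0],[0,0,-0.009],30]]'
python3 - <<'E'
from h import *
to([.4213,-.0713,.296],55-112.5)
print(st()[0]['ft_torque'])
E
```

```text
time: 12.18
tool_pos: [0.4231, -0.0713, 0.2872]
orientation: [-0.001, 0.877, -0.481, 0.002]
contact_force: [2.3, 6.5, 11.1]
finger_gap: 0.0454
finger_force: 40.1
time: 12.6
tool_pos: [0.4223, -0.0715, 0.2954]
orientation: [-0.0, 0.878, -0.479, 0.001]
contact_force: [4.5, 1.8, 2.2]
finger_gap: 0.0451
finger_force: 40.0
t 12.6 now [ 0.4223 -0.0715  0.2954] yaw -57.2 j [-0.22 -0.18  2.2  -0.    1.11  2.35] F [4.5 1.8 2.2] gap 0.0451
-> turn [-0.001 -0.002  0.004] shift [-0.0007  0.0008 -0.0006]
[ 0.47188653 -0.81048781 -0.03878286]
```

```bash
python3 -m inch '[[[0,0,0],[0,0,0],55],[[0,0,0],[0,0,0],70],[[0,0,0],[0,0,0],85],[[0,0,0],[0,0,0],100],[[0,0,0],[0,0,0],100]]' >/dev/null
python3 -m inch '[[[0,0,0],[0,0,0],100],[[0,0,0],[0,0,0],100],[[0,0,0],[0,0,-0.03],100],[[0,0,0],[0,0,-0.06],100],[[0,0,0],[0,0,-0.1],100]]' 
python3 -m inch '[[[0,0,-0.1],[-0.01,-0.02,0],100],[[0,0,-0.2],[-0.02,-0.05,0],100],[[0,0,-0.3],[-0.035,-0.08,0],100],[[0,0,-0.4],[-0.05,-0.11,0],100],[[0,0,-0.5],[-0.07,-0.14,0],100]]'
python3 -c "
from h import *
to([.345,.3,.40],0)
"
```

```text
time: 13.43
tool_pos: [0.4206, -0.0711, 0.3948]
orientation: [0.0, 0.878, -0.479, -0.002]
contact_force: [1.2, 0.2, 0.5]
finger_gap: 0.0908
finger_force: 0.0
time: 13.85
tool_pos: [0.5023, 0.0645, 0.3953]
orientation: [0.0, 0.97, -0.245, 0.0]
contact_force: [0.5, -0.8, 0.2]
finger_gap: 0.091
finger_force: 0.0
t 13.85 now [0.5023 0.0645 0.3953] yaw -28.3 j [ 0.08 -0.11  1.97 -0.    1.29  2.15] F [ 0.5 -0.8  0.2] gap 0.091
-> turn [ 0.    -0.    -0.495] shift [-0.2503 -0.1326 -0.0048]
```

```bash
python3 -m inch '[[[0,0,-0.1],[-0.035,-0.018,0],100],[[0,0,-0.2],[-0.07,-0.036,0],100],[[0,0,-0.3],[-0.105,-0.055,0],100],[[0,0,-0.4],[-0.14,-0.074,0],100],[[0,0,-0.5],[-0.175,-0.093,0],100]]' >/dev/null
python3 -m inch '[[[0,0,-0.1],[-0.02,-0.03,0],100],[[0,0,-0.2],[-0.04,-0.06,0],100],[[0,0,-0.2],[-0.06,-0.09,0],100],[[0,0,-0.2],[-0.06,-0.09,0],100]]'
python3 - <<'E'
from h import *
a,d=grab('scene');b,e=grab('top')
ims=[]
for n,im,d in(('scene',a,d),('top',b,e)):
    W=pts(n,d).reshape(-1,3)
    def sel(c,r,lo,hi): return W[(np.hypot(W[:,0]-c[0],W[:,1]-c[1])<r)&(W[:,2]>lo)&(W[:,2]<hi)]
    S=sel([.421,-.071],.06,.318,.340);g=((S.max(0)+S.min(0))/2);top=np.percentile(S[:,2],50)
    S=sel([.421,-.071],.055,.274,.290);k=((S.max(0)+S.min(0))/2)
    S=sel([.42,-.07],.125,.153,.165);c,r=fitc(S[:,:2])
    for i in range(6):
        q=abs(np.hypot(*(S[:,:2]-c).T)-.103)<(.015 if i<3 else .006);c,r=fitc(S[q][:,:2])
    print(n,'grip',g.round(4),'top',top.round(4),'skirt',k.round(4),'rim',c.round(4),r.round(4))
    m=camera_model(n);K=np.array(m['camera_matrix']);T=np.linalg.inv(m['world_from_camera'])
    off=k[:2];src=np.float32([[0,0],[399,0],[399,399],[0,399]]);L=.06;px=[]
    for x,y in [[L,L],[L,-L],[-L,-L],[-L,L]]:
        p=T@np.array([off[0]+x,off[1]+y,.285,1]);px.append([K[0,2]+K[0,0]*p[0]/-p[2],K[1,2]-K[1,1]*p[1]/-p[2]])
    ims.append(cv2.warpPerspective(im,cv2.getPerspectiveTransform(np.float32(px),src),(400,400),flags=cv2.INTER_CUBIC))
cv2.imwrite('pics/dial4.png',np.hstack(ims)[:,:,::-1]);cv2.imwrite('pics/s4.png',a[:,:,::-1])
E
```

```text
time: 14.6
tool_pos: [0.3295, 0.3222, 0.3953]
orientation: [-0.0, 0.995, 0.102, -0.0]
contact_force: [-0.4, 0.7, 0.4]
finger_gap: 0.0914
finger_force: 0.0
scene grip [ 0.4237 -0.0742  0.3257] top 0.3288 skirt [ 0.4226 -0.0728  0.2829] rim [ 0.42   -0.0738] 0.103
top grip [ 0.4239 -0.0706  0.3261] top 0.3291 skirt [ 0.4247 -0.0684  0.2823] rim [ 0.4212 -0.0695] 0.1029
```

View pics/dial4.png

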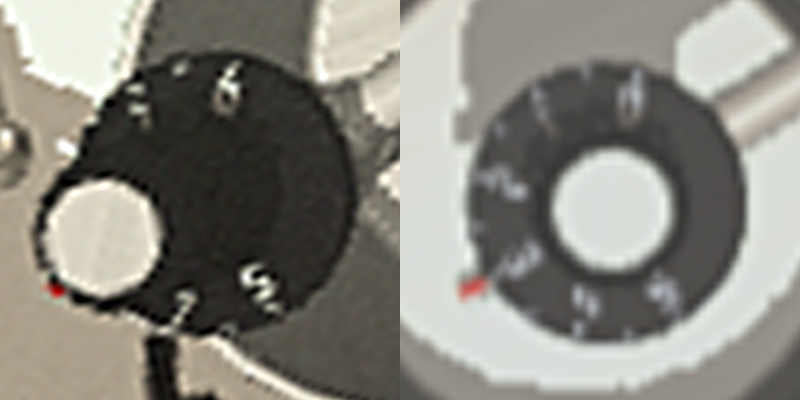

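View pics/s4.png

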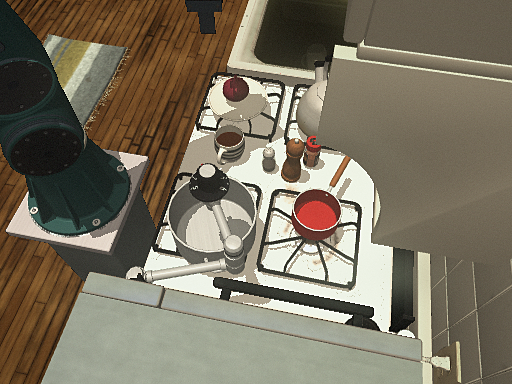

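The mark at (472,287) stands beside the 3. The collar is fully up, with its top at the same height as before the press, and the spout is within about 3 mm of the pot's centre. All the other items stand where they were.

```bash
python3 -c "
from bench import robot
print(robot.close_job())"
```

```text
the job is handed in; nothing more can be done
None
```

The job is handed in: the spout stands within about 3 mm of the stock pot's centre, the litre collar is set to 3 with its top back at its unpressed height, and the pots, mug and jars look unmoved in the last picture.

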